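Gauge the deep socket

TASK

Take the one tall, deep socket out of the drawer tray and stand it upright on the bed of the socket gauge, between the fixed anvil and the open jaw, and let go of it. Then, with a fingertip, roll the gauge's recessed thumbwheel gently until the jaw has closed on the socket and holds it snugly against the anvil; do not push on the jaw itself, press the wheel hard or overtighten, and leave the other sockets where they are.

Things in the scene. Friction and masses are not known exactly. Their poses are not given: they have to be found in the camera images.
- deep_socket: The only tall socket: a dark steel cylinder 40 mm in diameter and 80 mm tall (black square drive hole drawn on its top), 0.3 to 0.5 kg, standing in one of the four compartments of the tray. Origin: centre of its underside, z up along it.
- tray: Fixed grey drawer tray, 210 x 210 mm, walls 30 mm high and 4 mm thick, one divider each way (30 mm high), making four compartments of about 99 mm; inner floor 5 mm above its underside. One socket stands near the middle of each compartment. Origin: centre of its underside, on the bench.
- short_socket_a: Bystander: short dark socket in the tray, 40 mm diameter, 45 mm tall. Origin: centre of underside.
- short_socket_b: Bystander: short dark socket in the tray, 50 mm diameter, 48 mm tall. Origin: centre of underside.
- short_socket_c: Bystander: short bright socket in the tray, 34 mm diameter, 42 mm tall. Origin: centre of underside.
- gauge: Socket gauge, fixed: aluminium bed 84 (x) x 250 (y) x 12 mm thick. At its -y end the steel anvil, 46 mm wide, top 42 mm above the bench, flat face at y = -80 mm looking to +y. At its +y end the grey headstock, 60 x 60 mm (y 60 to 120 mm), top 45 mm above the bench, with the thumbwheel in a slot in its top; the jaw between. Origin: centre of the underside, on the bench, z up.
- jaw: Sliding steel jaw of the gauge, 46 mm wide, 22 mm thick, top 42.5 mm above the bench. Origin: foot of its flat face that looks to the anvil, on the bed; the block lies to +y of it. Closes along gauge -y, driven by the thumbwheel, 8 mm per radian; its face starts 54 to 64 mm from the anvil's. It keeps up to 6 N of grip once let go. On the socket 3 N at least is snug, over 25 N overtight.
- thumbwheel: Knurled rigid steel wheel, 44 mm diameter, 14 mm wide, axle along gauge x, in the headstock's slot. Origin on the axle, 29 mm above the bench; x along the axle; turns with the wheel. Only the top 6 mm of the rim shows, some 30 mm long. Rolling the top of the rim towards the anvil (gauge -y) closes the jaw, the other way opens it. It stays where it is left.
- seat (a point): Point on the top of the gauge's bed (12 mm above the bench) where the socket's underside centre goes: 29 mm from the anvil's face, in line with the middle of the anvil and jaw. Axes as the gauge.
- wheel_top (a point): Top of the wheel's exposed rim, 51 mm above the bench, 90 mm to +y of the gauge's middle, axes as the gauge. It rolls under a fingertip pressed down with 7 to 12 N and drawn along; over 25 N is too hard. The rim resists with 2 to 3.5 N while the jaw moves, more once it is tight: each newton more there gives 2.75 N at the jaw. A light finger (7 to 12 N) then slips.
Things that resemble listed ones, but are neither listed nor needed, are in the scene too. Leave any purple look-alike of the deep_socket alone.

How it is judged:
By the outcome, as a careful person would: the job done as asked, in the order asked, and still so for the second after the job is handed in, with the robot touching nothing.
It also fails if it takes over 72 s, if anything falls off the work surface, if the arm or the gripper's body presses on something with over 40 N, if the wrist force passes 120 N, or if a joint passes its speed limit or range.

ROBOT

A 7-joint arm with a two-finger parallel gripper is mounted at the origin on the work surface. World frame = base frame: x ahead of the robot, y to its left, z up, the work surface at z = 0. Lengths are in m, angles in rad, forces in N, time in s.
With the tool pointing down it reaches from about 0.4 to 0.875 m from the base axis. Payload 19.3 kg.
Tool frame: the origin (TCP) lies at the very end of the fingers, on their centre line; the grasp point (between the pads) lies 19 mm behind it; z points along the fingers, y is the line along which they close (so a half turn about z gives the same grasp; the last joint's range is limited). The gripper opens to 85 mm and grips with 20 to 120 N. Pads are 22 mm wide; open, the fingers measure 114 mm over their backs; the gripper's body (76 mm by 85 mm) begins 54 mm behind the grasp point. The pads swing forward as they close: fully open they stand 13 mm farther back than shut.
Start: joints at [-1.278, 0.521, -0.036, 1.599, 0.021, 1.021, -0.113], TCP at [0.222, 0.584, 0.231] pointing down, gripper open.
Joint ranges: [-2.91, 2.91], [-0.3, 2.13], [-1.5, 1.42], [0.17, 2.43], [-1.26, 4.41], [0.16, 1.93], [-2.52, 2.52]. Speed limits (rad/s): [1.89, 1.89, 2.39, 2.39, 3.01, 3.01, 3.01].

INTERFACE

Orientations are given as [roll, pitch, yaw] about the fixed x, y, z axes, in that order (R = Rz(yaw) Ry(pitch) Rx(roll)).
In Python, from workcell import bot gives the robot as it stands.
- The arm moves only by the tool servo_tool, never from a script. Its argument "plan" is a list of rows, each a list of 7 numbers: the finger opening in cm, from 0 to 8.54, then the shift along the tool's x, y, z in cm, then the turn, a rotation vector about the tool's x, y, z in degrees. In form: [[fingers, x, y, z, wx, wy, wz], ...]. A call has 1 to 10 rows; each row is the pose to reach, as a shift and turn from the pose commanded when the call began, along the tool's axes at that moment; what a row does not reach only later rows make up. A row lasts 1/10 s, in which the tool goes at most 50 mm and 8.59 degrees, less where a joint would pass 70% of its speed; a pose out of reach is approached as far as the arm can. A call with a gripper value outside its range is refused whole. The fingers move at their own pace and stop on an object; "force" is the grip in N (left out, the last holds). Time passes only in rows, so rows that repeat a pose let the fingers close. It gives the time, the measured TCP pose, the force, the opening and the grip force at its end, in the units of the state.
- bot.observe(): the state, without advancing time (a new reading comes with each control period).
- bot.grab_frame(name): name is "scene" or "top"; returns a dict with "frame" (400x640x3 uint8, blue, green, red), "mtx" (3x3 intrinsics, pixels), "R" (3x3) and "t" (3): a world point X has camera coordinates R X + t. Camera axes: x right, y down, z forward; pixel columns grow to the right and rows downward; lengths in m; the calibration is good to about 2 mm. A picture is of the moment at which its call begins. There is no depth.
- bot.job_done(): hands the job in; it is judged then, once.
The state is a dict: "clock": time; "qpos": joint angles; "qd": joint speeds; "joint_efforts": joint torques, N m; "position": TCP position; "tool_rot": TCP orientation; "force": force on the tool from outside, world axes, zero at the start; "moment": the same for the moment, N m; "grip_width": finger opening in m; "finger_force": force on a finger pad.
Only numpy, scipy, OpenCV 4.12 (cv2) and the standard library are available. Lean on these libraries where they do the work, as an engineer would, in place of code of your own. Each camera call takes 0.05 s, during which the arm holds its last target. There are 200 camera calls.

## Working session

There is one attempt and no reset: what is moved stays moved. The work goes in short steps, Python scripts to look and compute and a tool call to move; the robot and the scene stay as the last step left them, time stands still between calls to the robot, and variables do not carry over. Pictures are saved under pics/ and viewed, at most 10 in all, crops included, and the job is handed in when it is done.

Besides the shell and the picture viewer there is one more tool, called by a JSON object that holds its "api" and its "payload", one argument or row to a line. servo_tool: Moves the arm, as the interface text tells. Its arguments: {"type":"object","properties":{"plan":{"type":"array","items":{"type":"array","items":{"type":"number"}}},"force":{"type":"number"}},"required":["plan"]}

```bash
mkdir -p pics; cat > h.py <<'E'
import numpy as np, cv2, pickle
from workcell import bot
from scipy.spatial.transform import Rotation as Ro
def snap(n,f):
    d=bot.grab_frame(n); cv2.imwrite(f'pics/{f}.png',d['frame']); pickle.dump(d,open(f'pics/{f}.pkl','wb')); return d
def ld(f): return pickle.load(open(f'pics/{f}.pkl','rb'))
def crop(f,x0,y0,x1,y1,s,o):
    cv2.imwrite(f'pics/{o}.png',cv2.resize(ld(f)['frame'][y0:y1,x0:x1],None,fx=s,fy=s,interpolation=cv2.INTER_CUBIC))
def ray(d,u,v,z):
    r=d['R'].T@np.linalg.inv(d['mtx'])@[u,v,1]; c=-d['R'].T@d['t']; return c+r*(z-c[2])/r[2]
def proj(d,X):
    p=d['mtx']@(d['R']@np.array(X)+d['t']); return p[:2]/p[2]
def rel(target,yaw=None):
    "shift in tool axes cm to target"
    s=bot.observe(); R=Ro.from_euler('xyz',s['tool_rot']).as_matrix()
    return (R.T@(np.array(target)-s['position'])*100).round(2)
E
python3 - <<'E'
from h import *
a=snap('scene','s0');b=snap('top','t0')
for d in(a,b): print((-d['R'].T@d['t']).round(3), d['mtx'].round(1).tolist(),d['R'].round(2).tolist())
print(bot.observe())
E
```

```text
[ 1.213 -0.169  0.513] [[411.1, 0.0, 319.8], [0.0, 411.1, 200.2], [0.0, 0.0, 1.0]] [[0.26, 0.97, -0.0], [0.56, -0.15, -0.81], [-0.79, 0.21, -0.58]]
[ 0.492 -0.002  0.942] [[378.7, 0.0, 313.6], [0.0, 378.7, 191.8], [0.0, 0.0, 1.0]] [[-0.01, -1.0, 0.01], [-0.99, 0.0, -0.1], [0.1, -0.01, -0.99]]
{'clock': 0.1, 'qpos': array([-1.27820111,  0.52194015, -0.03630231,  1.5998934 ,  0.02119247,
        1.02109216, -0.11279043]), 'qd': array([-1.08983431e-03, -1.19268932e-03,  1.16190968e-03, -1.63358063e-03,
       -1.66730483e-03, -6.95230680e-04,  6.36073801e-05]), 'joint_efforts': array([ 2.53686245e-03, -9.28493357e+01,  1.98342942e+00, -3.70525968e+01,
        1.80049095e-02,  5.56178871e-03, -8.88974500e-05]), 'position': array([0.2217509 , 0.58405107, 0.23081308]), 'tool_rot': array([-3.14064686e+00,  7.04060686e-05,  2.77876931e+00]), 'force': array([ 0.61425916, -0.02814877, -0.31628496]), 'moment': array([ 0.02695199,  0.05187433, -0.0128299 ]), 'finger_force': 0.0, 'grip_width': 0.08570708401882815}
```

View pics/s0.png

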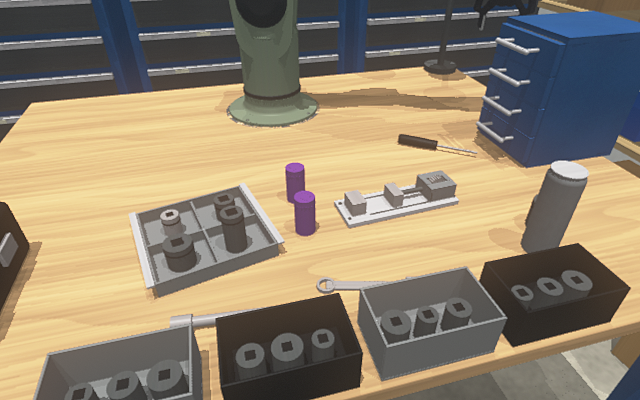

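View pics/t0.png

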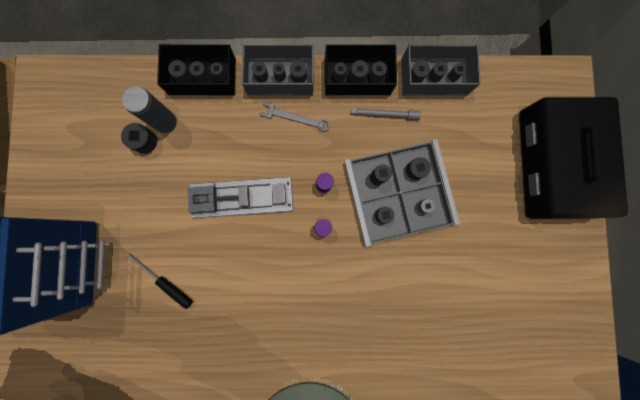

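The scene picture shows the tray at (210,240), two purple look-alikes at (295,182) and (305,213), and the gauge at (397,197). The top picture shows the tray at (402,192) and the gauge at (240,197). Candidates for the tall socket:
- Tray, front right: scene (233,228), top (381,174).
- Other tray sockets: (179,250), (169,222) and (225,203) in the scene picture. All look short.
- Purple pair, and a dark thing by the bottle at top (138,137). None of these is in the tray.

The front-right one fits, since it is tall, dark and in the tray. I'll confirm it in an enlarged crop.

```bash
python3 - <<'E'
from h import *
A=cv2.resize(ld('s0')['frame'][175:305,120:320],None,fx=4,fy=4,interpolation=cv2.INTER_CUBIC)
cv2.imwrite('pics/c1.png',A)
T=ld('t0')['frame']
a=cv2.resize(T[165:230,180:310],None,fx=6,fy=6,interpolation=cv2.INTER_CUBIC)[:, :780]
b=cv2.resize(T[135:250,340:465],None,fx=5,fy=5,interpolation=cv2.INTER_CUBIC)
cv2.imwrite('pics/c2.png',a);cv2.imwrite('pics/c3.png',b)
E
```

```text
(no output)
```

View pics/c1.png

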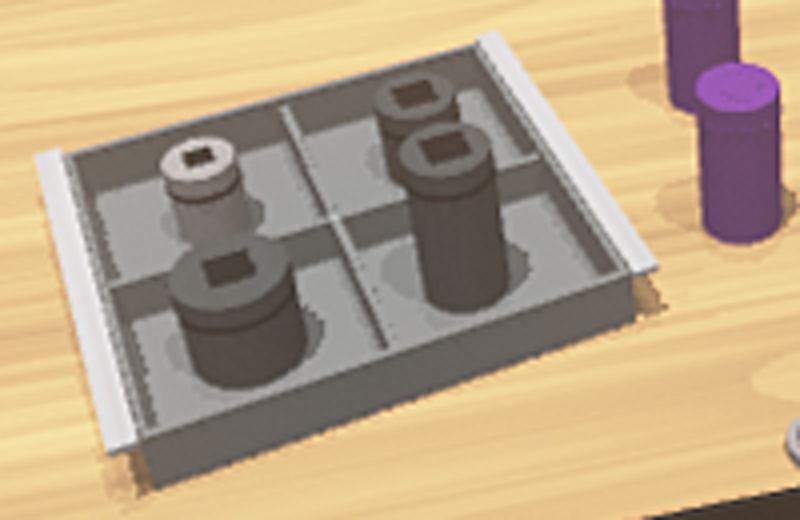

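View pics/c2.png

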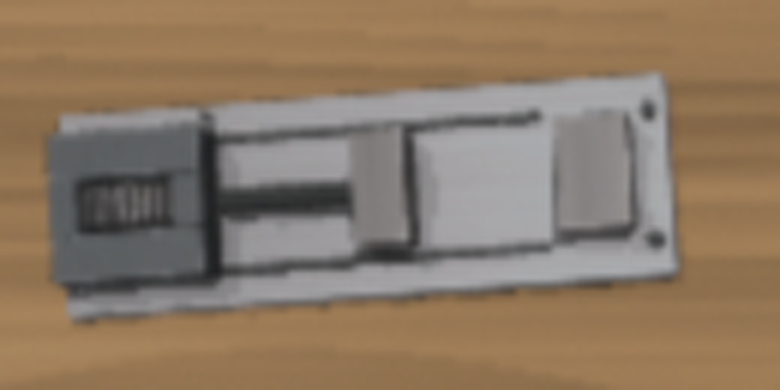

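View pics/c3.png

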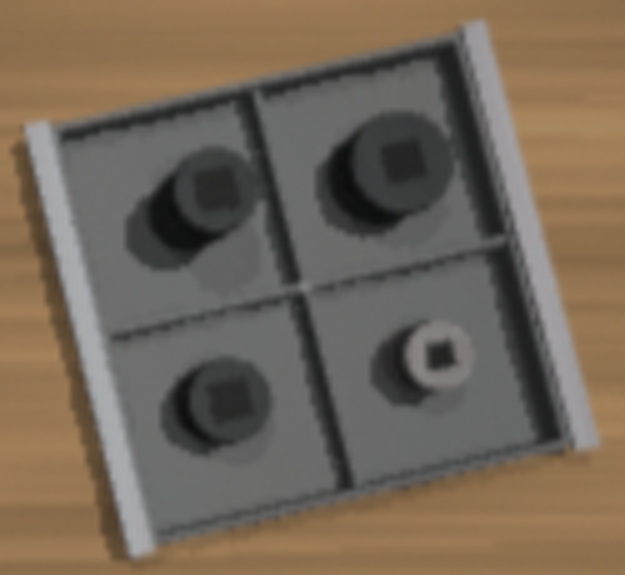

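Confirmed: the deep socket is the only tall one, front right in the tray. Its top centre is at about (231.3,212.6) in the scene picture and (382.6,173.0) in the top picture. Next I fit the gauge pose from the corner pixels.

```bash
cat > fit.py <<'E'
from h import *
from scipy.optimize import least_squares
t,s=ld('t0'),ld('s0')
o=np.array([180,165]); P=lambda x,y:(np.array([x,y])+.5)/6-.5+o
obs=[((-.042,-.125,.012),(677,275)),((.042,-.125,.012),(660,73)),((-.042,.125,.012),(72,320)),((.042,.125,.012),(62,117)),
((.03,.06,.045),(207,125)),((-.03,.06,.045),(208,278)),((-.03,.12,.045),(53,286)),((.03,.12,.045),(50,132)),
((.023,-.08,.042),(555,116)),((-.023,-.08,.042),(557,237))]
def W(g,X): c,q=np.cos(g[2]),np.sin(g[2]); return np.array([g[0]+c*X[0]-q*X[1],g[1]+q*X[0]+c*X[1],X[2]])
f=lambda g:np.concatenate([proj(t,W(g,X))-P(*p) for X,p in obs])
r=least_squares(f,[.5,.2,0]); g=r.x
E
cat > g.py <<'E'
from fit import *
print('gauge',g[:2].round(4),np.degrees(g[2]).round(2)); print(r.fun.reshape(-1,2).round(1).tolist())
print('seat',W(g,(0,-.051,.012)),'wheel',W(g,(0,.09,.051)))
print('seat in scene px',proj(s,W(g,(0,-.08,.042))),proj(s,W(g,(.0,.09,.051))))
a,b=P(410,130),P(408,240)
for p in(a,b): # jaw face top edge
    w=ray(t,*p,.0425); c,q=np.cos(g[2]),np.sin(g[2]); print('jaw y',(-(q)*(w[0]-g[0])+c*(w[1]-g[1])))
print('sock top',ray(t,382.6,173.0,.085),'scene',ray(s,231.3,212.6,.085))
# two-view triangulation
Pm=lambda d:d['mtx']@np.c_[d['R'],d['t']]
X=cv2.triangulatePoints(Pm(t),Pm(s),np.array([[382.6],[173.0]]),np.array([[231.3],[212.6]]));print((X[:3]/X[3]).T)
print(np.degrees(bot.observe()['tool_rot']))
E
python3 g.py
```

```text
gauge [0.577  0.1635] 3.79
[[0.7, 0.3], [1.3, 0.1], [-0.7, 0.1], [-0.3, -0.1], [-1.2, -0.1], [-0.2, -0.5], [0.1, 0.0], [-0.4, 0.5], [-0.0, 0.3], [0.8, -0.7]]
seat [0.58040843 0.11262589 0.012     ] wheel [0.5710825  0.25331713 0.051     ]
seat in scene px [361.31806956 195.80769348] [436.26848565 177.2281146 ]
jaw y -0.02240084379506768
jaw y -0.019238378113394034
sock top [ 0.62474465 -0.17194588  0.085     ] scene [ 0.62922212 -0.17226967  0.085     ]
[[ 0.62520849 -0.17239581  0.08208603]]
[-1.79945810e+02  4.03397058e-03  1.59211754e+02]
```

```bash
python3 - <<'E'
from h import *
for f in('s0','t0'):
    d=ld(f)
    for z in(.23,.35): print(f,proj(d,(.222,.584,z)).round())
s=ld('s0'); t=ld('t0')
print('cab corner', ray(t,100,225,0.1),ray(t,97,305,.1),ray(s,520,165,0))
print('rel',rel((.626,-.172,.2)))
E
```

```text
s0 [497.  36.]
s0 [508. -14.]
t0 [-21. 387.]
t0 [-92. 420.]
cab corner [0.50937699 0.45689724 0.1       ] [0.33785489 0.45432496 0.1       ] [0.50308289 0.52306204 0.        ]
rel [-64.63 -56.33   3.14]
```

{"api": "servo_tool", "payload": {
  "plan": [
    [6.5, -9.6, -20.3, 0, 0, 0, 0],
    [6.5, -9.6, -20.3, 0, 0, 0, 0],
    [6.5, -9.6, -20.3, 0, 0, 0, 0],
    [6.5, -9.6, -20.3, 0, 0, 0, 0],
    [6.5, -9.6, -20.3, 0, 0, 0, 0],
    [6.5, -28.5, -24.9, 0, 0, 0, 30],
    [6.5, -28.5, -24.9, 0, 0, 0, 30],
    [6.5, -28.5, -24.9, 0, 0, 0, 30],
    [6.5, -28.5, -24.9, 0, 0, 0, 30],
    [6.5, -28.5, -24.9, 0, 0, 0, 30]
  ]
}}

```text
clock: 1.1
position: [0.4037, 0.2466, 0.2313]
tool_rot: [3.141, 0.002, 2.246]
force: [-1.0, 1.2, -0.2]
grip_width: 0.065
finger_force: 0.0
```

```bash
python3 - <<'E'
from h import *
s=bot.observe();print(s['clock'],s['qpos'].round(2),np.degrees(s['tool_rot']).round(1),rel((.626,-.172,.18)))
E
```

```text
1.1 [-0.83  0.28  0.19  2.   -0.07  0.87  0.07] [1.800e+02 1.000e-01 1.287e+02] [-46.56  -8.8    5.21]
```

{"api": "servo_tool", "payload": {
  "plan": [
    [6.5, -46.6, -8.8, 3, 0, 0, 35],
    [6.5, -46.6, -8.8, 3, 0, 0, 35],
    [6.5, -46.6, -8.8, 3, 0, 0, 35],
    [6.5, -46.6, -8.8, 3, 0, 0, 35],
    [6.5, -46.6, -8.8, 3, 0, 0, 35],
    [6.5, -46.6, -8.8, 3, 0, 0, 35],
    [6.5, -46.6, -8.8, 3, 0, 0, 35],
    [6.5, -46.6, -8.8, 3, 0, 0, 35],
    [6.5, -46.6, -8.8, 3, 0, 0, 35],
    [6.5, -46.6, -8.8, 3, 0, 0, 35]
  ]
}}

```text
clock: 2.1
position: [0.6268, -0.1703, 0.2005]
tool_rot: [-3.141, 0.001, 1.642]
force: [-1.5, 1.4, 0.2]
grip_width: 0.065
finger_force: 0.0
```

```bash
python3 - <<'E'
from h import *
s=bot.observe();print(s['clock'],s['qpos'].round(2),np.degrees(s['tool_rot']).round(1),rel((.626,-.172,.038)))
d=snap('scene','s1');print(proj(d,s['position']))
u,v=proj(d,s['position']).astype(int);crop('s1',u-80,v-40,u+80,v+80,5,'c4')
E
```

```text
2.1 [-0.07  0.63  0.39  1.58 -0.27  0.99  0.46] [-1.80e+02  1.00e-01  9.41e+01] [-0.14 -0.08 16.25]
[222.97221043 152.65162998]
```

View pics/c4.png

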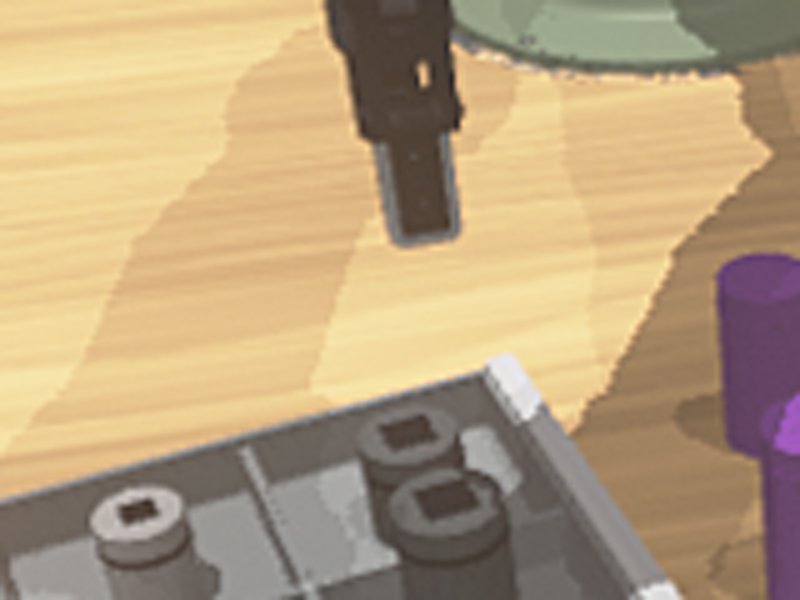

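The gripper is open right over the deep socket, with the near finger's tip at crop (422,240) and the socket top at crop (447,505). I'll descend and grip.

{"api": "servo_tool", "payload": {
  "plan": [
    [6.5, -0.1, -0.1, 4, 0, 0, 0],
    [6.5, -0.1, -0.1, 8, 0, 0, 0],
    [6.5, -0.1, -0.1, 11, 0, 0, 0],
    [6.5, -0.1, -0.1, 13, 0, 0, 0],
    [6.5, -0.1, -0.1, 14.5, 0, 0, 0],
    [6.5, -0.1, -0.1, 15.5, 0, 0, 0],
    [6.5, -0.1, -0.1, 16, 0, 0, 0],
    [6.5, -0.1, -0.1, 16, 0, 0, 0]
  ]
}}

```text
clock: 2.95
position: [0.6254, -0.1673, 0.0413]
tool_rot: [-3.142, -0.0, 1.644]
force: [0.7, -0.4, 1.5]
grip_width: 0.065
finger_force: 0.0
```

{"api": "servo_tool", "payload": {
  "plan": [
    [3, 0, 0, 0, 0, 0, 0],
    [3, 0, 0, 0, 0, 0, 0],
    [3, 0, 0, 0, 0, 0, 0],
    [3, 0, 0, 0, 0, 0, 0],
    [3, 0, 0, 0, 0, 0, 0],
    [3, 0, 0, 0, 0, 0, 0],
    [3, 0, 0, 0, 0, 0, 0],
    [3, 0, 0, 0, 0, 0, 0]
  ],
  "force": 40
}}

```text
clock: 3.75
position: [0.6259, -0.1675, 0.0422]
tool_rot: [3.14, 0.0, 1.644]
force: [-2.1, 0.4, 6.3]
grip_width: 0.039
finger_force: 39.7
```

{"api": "servo_tool", "payload": {
  "plan": [
    [3, 0, 0, -1, 0, 0, 0],
    [3, 0, 0, -4, 0, 0, 0],
    [3, 0, 0, -8, 0, 0, 0],
    [3, 0, 0, -12, 0, 0, 0],
    [3, 0, 0, -14, 0, 0, 0],
    [3, 5, -0.5, -14, 0, 0, 0],
    [3, 10, -1, -14, 0, 0, 0],
    [3, 15, -1.6, -14, 0, 0, 0],
    [3, 20, -2, -14, 0, 0, 0],
    [3, 22, -2.2, -14, 0, 0, 0]
  ]
}}

```text
clock: 4.75
position: [0.5861, 0.0558, 0.1817]
tool_rot: [-3.141, -0.002, 1.649]
force: [0.4, 0.2, -4.8]
grip_width: 0.0389
finger_force: 41.7
```

```bash
python3 - <<'E'
from fit import *
s=bot.observe();print(s['clock'],s['position'],np.degrees(s['tool_rot']).round(1),s['force'],s['grip_width'])
print('rel seat, underside 5mm above',rel(W(g,(0,-.051,.012+.037))))
E
```

```text
4.75 [0.58608069 0.05582957 0.18167838] [-1.80e+02 -1.00e-01  9.45e+01] [ 0.35335651  0.22871946 -4.84531324] 0.03894776217593025
rel seat, underside 5mm above [ 5.68 -0.11 13.28]
```

{"api": "servo_tool", "payload": {
  "plan": [
    [3, 3, -0.1, 2, 0, 0, 0.5],
    [3, 5.7, -0.1, 5, 0, 0, 0.7],
    [3, 5.7, -0.1, 7.5, 0, 0, 0.7],
    [3, 5.7, -0.1, 8.5, 0, 0, 0.7],
    [3, 5.7, -0.1, 8.5, 0, 0, 0.7],
    [3, 5.7, -0.1, 8.5, 0, 0, 0.7]
  ]
}}

```text
clock: 5.35
position: [0.5827, 0.1062, 0.0975]
tool_rot: [3.141, 0.0, 1.631]
force: [1.0, -0.1, -3.1]
grip_width: 0.0397
finger_force: 41.6
```

```bash
python3 - <<'E'
from fit import *
o=bot.observe();print(o['position'],np.degrees(o['tool_rot']).round(1),rel(W(g,(0,-.051,.049))))
d=snap('scene','s2');crop('s2',310,110,470,230,5,'c5')
z=o['position'][2]-.037
c=W(g,(0,-.051,z));print('z under',z)
# predicted silhouettes for socket at seat xy: left/right bottom edge px in crop
C=-d['R'].T@d['t'];v=(c-C)[:2];v/=np.linalg.norm(v);n=np.array([-v[1],v[0]])
for zz in(z,z+.08):
    for sg in(1,-1): print((proj(d,(*(c[:2]+sg*.02*n),zz))-[310,110])*5)
    print('c',(proj(d,(*c[:2],zz))-[310,110])*5)
E
```

```text
[0.58273994 0.10622771 0.09747744] [179.9   0.   93.4] [ 0.65 -0.2   4.85]
z under 0.06047743925149978
[275.92849613 373.27225069]
[376.77276165 381.80818711]
c [326.19080795 377.52669089]
[288.99292113 196.05363453]
[396.01241093 203.90976829]
c [342.32285502 199.96850177]
```

View pics/c5.png

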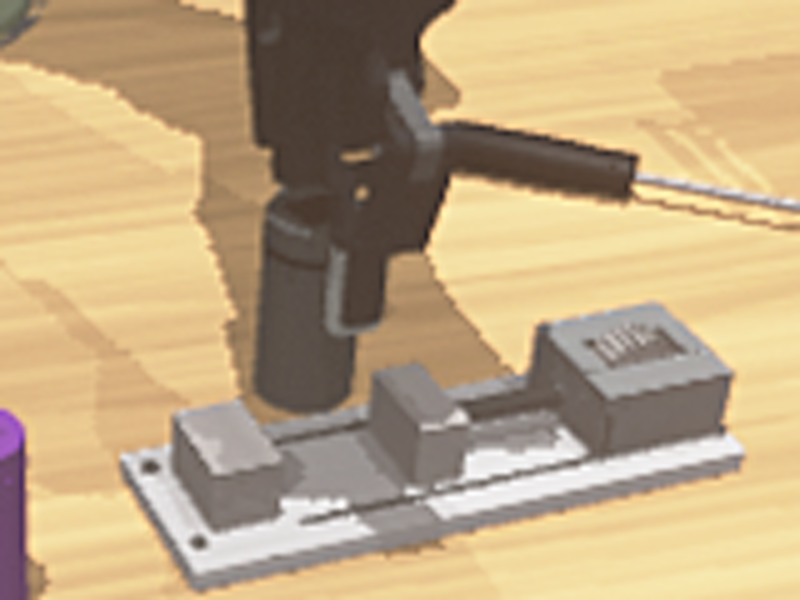

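The socket hangs upright left of centre: its underside spans crop x 255 to 352 and its lowest point is at y≈412. The anvil is at (228,440), the jaw at (415,395) and the wheel at (640,347). I'll fit gauge and socket in this same view so that calibration errors cancel.

```bash
cat > fit2.py <<'E'
from fit import *
d=ld('s2'); Q=lambda p:(np.array(p)+.5)/5-.5+[310,110]
ob=[((-.023,-.08,.042),(245,402)),((.023,-.08,.042),(282,463)),((-.03,.06,.045),(538,325)),((-.03,.12,.045),(655,304)),((.03,.12,.045),(733,374)),((.03,.06,.045),(605,398)),
((-.042,-.125,.012),(120,455)),((.042,-.125,.012),(192,578)),((.042,.125,.012),(743,444))]
r2=least_squares(lambda g:np.concatenate([proj(d,W(g,X))-Q(p) for X,p in ob]),g); g2=r2.x
E
python3 - <<'E'
from fit2 import *
print(g2,np.degrees(g2[2]),r2.fun.reshape(-1,2).round(1).tolist(),'vs',g)
th=np.linspace(0,2*np.pi,181)
def sil(p,z):
    q=np.array([proj(d,(p[0]+.02*np.cos(a),p[1]+.02*np.sin(a),z)) for a in th]); return q[:,0].min(),q[:,0].max(),q[:,1].max()
m=[Q((255,0))[0],Q((352,0))[0],Q((0,412))[1]]
for z in(.0605,):
    r=least_squares(lambda p:np.array(sil(p,z))-m,[.58,.105]); print('sock',r.x,r.fun)
seat=W(g2,(0,-.051,.012)); print('seat',seat); dd=seat[:2]-r.x
R=Ro.from_euler('xyz',bot.observe()['tool_rot']).as_matrix();print('shift cm',(R.T@[*dd,0]*100).round(2), bot.observe()['position'],bot.observe()['clock'])
print('wheel top',W(g2,(0,.09,.051)))
c,q=np.cos(g2[2]),np.sin(g2[2])
for p in((422,365),(470,410)): pass
E
```

```text
[0.57650582 0.16464749 0.07447378] 4.267033242016902 [[-1.3, -0.3], [0.7, -0.1], [-1.0, 0.0], [-0.2, -0.6], [0.3, -0.4], [0.6, 0.2], [-0.4, 0.2], [0.5, -0.6], [0.7, 1.3]] vs [0.57703522 0.16351421 0.06618969]
sock [0.58050681 0.10207946] [-0.41706627  0.41518952 -0.02890374]
seat [0.58030048 0.11378886 0.012     ]
shift cm [1.17 0.05 0.  ] [0.58291214 0.10642156 0.09771787] 5.4
wheel top [0.56980938 0.25439802 0.051     ]
```

{"api": "servo_tool", "payload": {
  "plan": [
    [3, 1.1, 0, 0, 0, 0, 0],
    [3, 1.1, 0, 1, 0, 0, 0],
    [3, 1.1, 0, 2, 0, 0, 0],
    [3, 1.1, 0, 3, 0, 0, 0],
    [3, 1.1, 0, 3.8, 0, 0, 0],
    [3, 1.1, 0, 4.3, 0, 0, 0],
    [3, 1.1, 0, 4.6, 0, 0, 0],
    [3, 1.1, 0, 4.6, 0, 0, 0],
    [3, 1.1, 0, 4.6, 0, 0, 0]
  ]
}}

```text
clock: 6.3
position: [0.5816, 0.1181, 0.0503]
tool_rot: [3.141, -0.0, 1.632]
force: [-0.1, 0.3, -4.9]
grip_width: 0.0394
finger_force: 41.2
```

{"api": "servo_tool", "payload": {
  "plan": [
    [3, 0, 0, 0.1, 0, 0, 0],
    [3, 0, 0, 0.1, 0, 0, 0],
    [3, 0, 0, 0.1, 0, 0, 0]
  ]
}}

```text
clock: 6.6
position: [0.5817, 0.118, 0.05]
tool_rot: [3.141, -0.0, 1.632]
force: [-4.0, -1.2, 10.9]
grip_width: 0.0387
finger_force: 42.6
```

Bed contact is felt. I'll open, rise and check.

{"api": "servo_tool", "payload": {
  "plan": [
    [4.5, 0, 0, -0.05, 0, 0, 0],
    [5, 0, 0, -0.05, 0, 0, 0],
    [6.5, 0, 0, -0.05, 0, 0, 0],
    [6.5, 0, 0, -0.05, 0, 0, 0],
    [6.5, 0, 0, -1, 0, 0, 0],
    [6.5, 0, 0, -3, 0, 0, 0],
    [6.5, 0, 0, -6, 0, 0, 0],
    [6.5, 0, 0, -9, 0, 0, 0],
    [6.5, 0, 0, -11, 0, 0, 0],
    [6.5, 0, 0, -11, 0, 0, 0]
  ]
}}

```text
clock: 7.6
position: [0.5828, 0.1183, 0.1626]
tool_rot: [3.137, -0.001, 1.632]
force: [0.6, 1.1, -0.3]
grip_width: 0.065
finger_force: 0.0
```

```bash
python3 - <<'E'
from fit2 import *
o=bot.observe();print(o['clock'],o['position'],o['force'],np.degrees(o['tool_rot']).round(1))
snap('scene','s3');crop('s3',310,110,470,230,5,'c6')
w=W((g+g2)/2,(0,.09,.051));print(w,'rel to 3cm above wheel',rel(w+[0,0,.03]))
E
```

```text
7.6 [0.58278805 0.11830211 0.16263898] [ 0.63034803  1.12618748 -0.266993  ] [ 1.797e+02 -1.000e-01  9.350e+01]
[0.57044588 0.25385835 0.051     ] rel to 3cm above wheel [13.59 -0.34  8.  ]
```

View pics/c6.png

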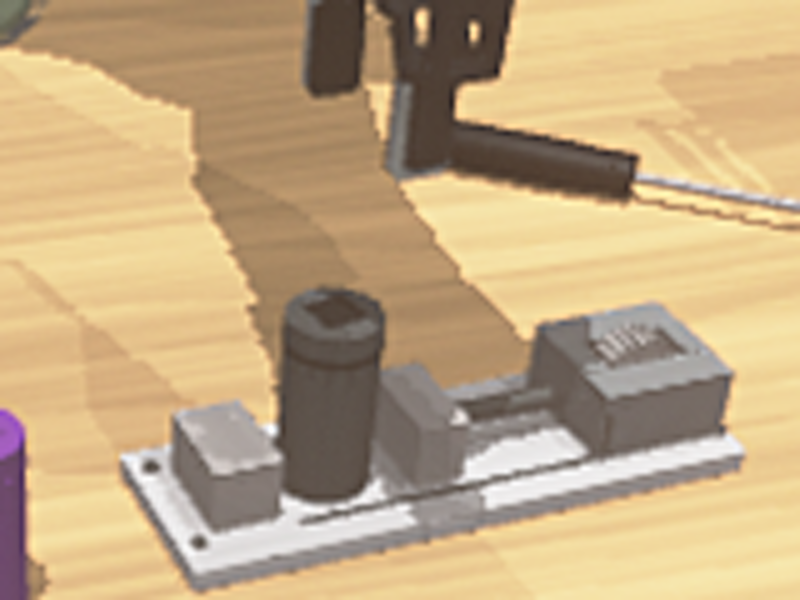

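The socket stands upright on the bed between the anvil and the jaw, at crop (330,400), and the wheel is at (640,347). Next I close the fingers and go over the far end of the wheel.

{"api": "servo_tool", "payload": {
  "plan": [
    [0, 5, -0.1, 0, 0, 0, -0.6],
    [0, 10, -0.2, 0, 0, 0, -0.6],
    [0, 14.5, -0.2, 0, 0, 0, -0.6],
    [0, 14.5, -0.2, 3, 0, 0, -0.6],
    [0, 14.5, -0.2, 6, 0, 0, -0.6],
    [0, 14.5, -0.2, 8, 0, 0, -0.6],
    [0, 14.5, -0.2, 9, 0, 0, -0.6],
    [0, 14.5, -0.2, 9.5, 0, 0, -0.6],
    [0, 14.5, -0.2, 9.5, 0, 0, -0.6],
    [0, 14.5, -0.2, 9.5, 0, 0, -0.6]
  ]
}}

```text
clock: 8.65
position: [0.571, 0.2629, 0.0651]
tool_rot: [3.141, -0.0, 1.642]
force: [-0.0, -0.7, -0.5]
grip_width: 0.0002
finger_force: 0.0
```

```bash
python3 - <<'E'
from fit2 import *
o=bot.observe();print(o['clock'],o['position'],o['force'],np.degrees(o['tool_rot']).round(1),o['grip_width'])
d=snap('scene','s4');crop('s4',360,90,480,180,6,'c7')
for y in(.09,.099):print(rel(W((g+g2)/2,(0,y,.051))))
print((proj(d,o['position'])-[360,90])*6,(proj(d,W(g2,(0,.09,.051)))-[360,90])*6)
E
```

```text
8.65 [0.57097672 0.26286662 0.06510637] [-0.00442227 -0.69208372 -0.54147937] [179.9  -0.   94.1] 0.0001546926556790957
[-0.9  -0.13  1.42]
[ 0.   -0.12  1.42]
[489.04490403 484.9324749 ] [458.66682988 521.0537545 ]
```

View pics/c7.png

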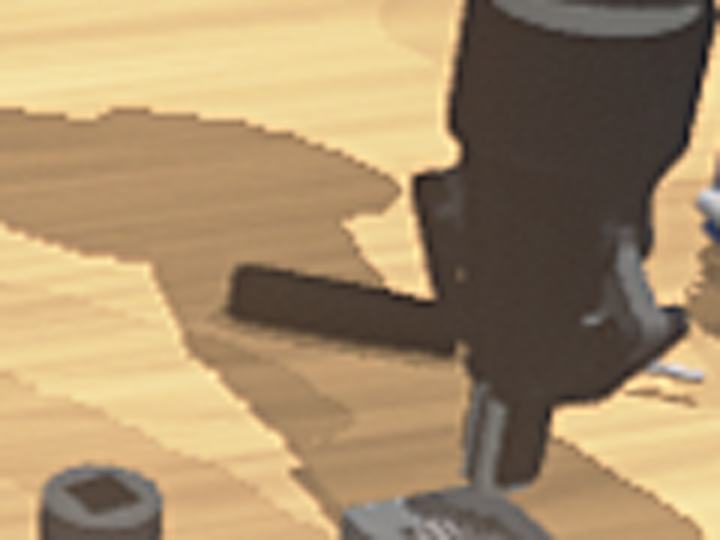

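The closed fingertips, at crop (500,485), hang over the far part of the wheel as predicted. I'll lower until contact.

{"api": "servo_tool", "payload": {
  "plan": [
    [0, 0, 0, 0.8, 0, 0, 0],
    [0, 0, 0, 1.2, 0, 0, 0],
    [0, 0, 0, 1.3, 0, 0, 0],
    [0, 0, 0, 1.3, 0, 0, 0]
  ]
}}

```text
clock: 9.1
position: [0.5704, 0.2627, 0.0511]
tool_rot: [-3.141, 0.0, 1.643]
force: [-0.0, 0.6, 0.7]
grip_width: -0.0001
finger_force: 0.0
```

{"api": "servo_tool", "payload": {
  "plan": [
    [0, 0, 0, 0.05, 0, 0, 0],
    [0, 0, 0, 0.05, 0, 0, 0]
  ]
}}

```text
clock: 9.3
position: [0.5706, 0.2627, 0.051]
tool_rot: [3.141, -0.0, 1.643]
force: [-1.1, -0.6, 2.6]
grip_width: 0.0001
finger_force: 1.3
```

{"api": "servo_tool", "payload": {
  "plan": [
    [0, 0, 0, 0.05, 0, 0, 0],
    [0, 0, 0, 0.05, 0, 0, 0]
  ]
}}

```text
clock: 9.5
position: [0.5707, 0.2628, 0.0507]
tool_rot: [3.141, -0.0, 1.642]
force: [-2.6, 0.3, 9.3]
grip_width: -0.0004
finger_force: 4.3
```

{"api": "servo_tool", "payload": {
  "plan": [
    [0, -0.1, 0, 0, 0, 0, 0],
    [0, -0.3, 0, 0, 0, 0, 0],
    [0, -0.5, 0, 0, 0, 0, 0],
    [0, -0.6, 0, 0, 0, 0, 0],
    [0, -0.6, 0, 0, 0, 0, 0]
  ]
}}

```text
clock: 10.0
position: [0.571, 0.2572, 0.0509]
tool_rot: [3.141, -0.001, 1.643]
force: [-2.9, 1.1, 10.6]
grip_width: -0.0001
finger_force: 5.3
```

{"api": "servo_tool", "payload": {
  "plan": [
    [0, -0.1, 0, 0, 0, 0, 0],
    [0, -0.3, 0, 0, 0, 0, 0],
    [0, -0.5, 0, 0, 0, 0, 0],
    [0, -0.7, 0, 0, 0, 0, 0],
    [0, -0.9, 0, 0, 0, 0, 0],
    [0, -1.1, 0, 0, 0, 0, 0],
    [0, -1.2, 0, 0, 0, 0, 0]
  ]
}}

```text
clock: 10.7
position: [0.5719, 0.2453, 0.0508]
tool_rot: [3.141, -0.001, 1.643]
force: [-2.1, 2.7, 8.4]
grip_width: 0.0002
finger_force: 4.3
```

```bash
python3 - <<'E'
from fit2 import *
o=bot.observe();print(o['clock'],o['position'],o['force'])
d=snap('scene','s5')
a=ld('s3')['frame'][170:215,330:420];b=d['frame'][170:215,330:420]
cv2.imwrite('pics/c8.png',cv2.resize(np.vstack([a,b]),None,fx=6,fy=6,interpolation=cv2.INTER_CUBIC))
E
```

```text
10.7 [0.57188582 0.245255   0.05081262] [-2.14319989  2.69192016  8.43156599]
```

View pics/c8.png

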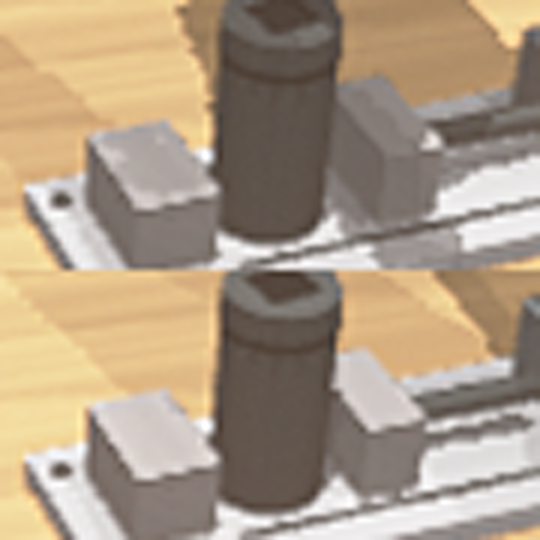

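The jaw has moved from crop x 435 to 418, about 6 mm, while the socket stays upright. So rolling works without slip. Next stroke.

{"api": "servo_tool", "payload": {
  "plan": [
    [0, 0, 0, -0.4, 0, 0, 0],
    [0, 0, 0, -0.8, 0, 0, 0],
    [0, 1, 0, -0.8, 0, 0, 0],
    [0, 1.8, 0, -0.8, 0, 0, 0],
    [0, 1.8, 0, -0.8, 0, 0, 0],
    [0, 1.8, 0, -0.3, 0, 0, 0],
    [0, 1.8, 0, -0.1, 0, 0, 0],
    [0, 1.8, 0, 0, 0, 0, 0],
    [0, 1.8, 0, 0, 0, 0, 0],
    [0, 1.8, 0, 0, 0, 0, 0]
  ]
}}

```text
clock: 11.75
position: [0.5705, 0.2625, 0.0507]
tool_rot: [-3.141, -0.0, 1.642]
force: [-3.7, -1.0, 13.6]
grip_width: -0.0003
finger_force: 6.2
```

{"api": "servo_tool", "payload": {
  "plan": [
    [0, -0.1, 0, 0, 0, 0, 0],
    [0, -0.3, 0, 0, 0, 0, 0],
    [0, -0.5, 0, 0, 0, 0, 0],
    [0, -0.7, 0, 0, 0, 0, 0],
    [0, -0.9, 0, 0, 0, 0, 0],
    [0, -1.1, 0, 0, 0, 0, 0],
    [0, -1.3, 0, 0, 0, 0, 0],
    [0, -1.5, 0, 0, 0, 0, 0],
    [0, -1.7, 0, 0, 0, 0, 0],
    [0, -1.8, 0, 0, 0, 0, 0]
  ]
}}

```text
clock: 12.75
position: [0.5717, 0.2449, 0.0507]
tool_rot: [-3.141, -0.001, 1.642]
force: [-4.4, 2.9, 12.1]
grip_width: 0.0001
finger_force: 6.1
```

```bash
cat > cmp.py <<'E'
import sys
from h import *
# horizontal shift (px) of jaw and socket between two scene frames by phase correlation / template match
def sh(a,b,x0,y0,x1,y1):
    A=cv2.resize(cv2.cvtColor(ld(a)['frame'],6),None,fx=4,fy=4,interpolation=2);B=cv2.resize(cv2.cvtColor(ld(b)['frame'],6),None,fx=4,fy=4,interpolation=2)
    T=A[y0*4:y1*4,x0*4:x1*4]; m=cv2.matchTemplate(B[(y0-10)*4:(y1+10)*4,(x0-14)*4:(x1+14)*4],T,cv2.TM_CCOEFF_NORMED)
    _,v,_,l=cv2.minMaxLoc(m); return round(v,2),l[0]/4-14,l[1]/4-10
b=sys.argv[1]; o=bot.observe(); snap('scene',b); print(o['clock'],o['position'],o['force'])
print('sock top',sh('s5',b,365,168,390,186),'sock base',sh('s5',b,365,195,386,213),'jaw',sh('s5',b,386,182,402,208))
E
python3 cmp.py s6
```

```text
12.75 [0.57170105 0.24490299 0.05068484] [-4.37519754  2.86134959 12.14832925]
sock top (0.99, -0.25, 0.0) sock base (0.98, 0.0, 0.0) jaw (0.79, -2.25, 0.75)
```

{"api": "servo_tool", "payload": {
  "plan": [
    [0, 0, 0, -0.4, 0, 0, 0],
    [0, 0, 0, -0.8, 0, 0, 0],
    [0, 1, 0, -0.8, 0, 0, 0],
    [0, 1.8, 0, -0.8, 0, 0, 0],
    [0, 1.8, 0, -0.8, 0, 0, 0],
    [0, 1.8, 0, -0.3, 0, 0, 0],
    [0, 1.8, 0, -0.1, 0, 0, 0],
    [0, 1.8, 0, -0.02, 0, 0, 0],
    [0, 1.8, 0, -0.02, 0, 0, 0],
    [0, 1.8, 0, -0.02, 0, 0, 0]
  ]
}}

```text
clock: 13.8
position: [0.5705, 0.2626, 0.0507]
tool_rot: [-3.141, -0.0, 1.642]
force: [-4.0, -0.6, 9.5]
grip_width: -0.0001
finger_force: 5.0
```

{"api": "servo_tool", "payload": {
  "plan": [
    [0, -0.1, 0, 0, 0, 0, 0],
    [0, -0.3, 0, 0, 0, 0, 0],
    [0, -0.5, 0, 0, 0, 0, 0],
    [0, -0.7, 0, 0, 0, 0, 0],
    [0, -0.9, 0, 0, 0, 0, 0],
    [0, -1.1, 0, 0, 0, 0, 0],
    [0, -1.3, 0, 0, 0, 0, 0],
    [0, -1.5, 0, 0, 0, 0, 0],
    [0, -1.7, 0, 0, 0, 0, 0],
    [0, -1.8, 0, 0, 0, 0, 0]
  ]
}}

```text
clock: 14.8
position: [0.5717, 0.245, 0.0508]
tool_rot: [-3.141, -0.001, 1.642]
force: [-4.4, 1.9, 9.8]
grip_width: 0.0002
finger_force: 4.8
```

```bash
python3 cmp.py s7
```

```text
14.8 [0.57170788 0.24499623 0.05084038] [-4.38923734  1.85937824  9.76153993]
sock top (0.99, -3.25, 0.75) sock base (0.8, -1.75, 0.5) jaw (0.82, -5.25, 1.25)
```

{"api": "servo_tool", "payload": {
  "plan": [
    [0, 0, 0, -0.4, 0, 0, 0],
    [0, 0, 0, -0.8, 0, 0, 0],
    [0, 1, 0, -0.8, 0, 0, 0],
    [0, 1.8, 0, -0.8, 0, 0, 0],
    [0, 1.8, 0, -0.8, 0, 0, 0],
    [0, 1.8, 0, -0.3, 0, 0, 0],
    [0, 1.8, 0, -0.1, 0, 0, 0],
    [0, 1.8, 0, 0, 0, 0, 0],
    [0, 1.8, 0, 0, 0, 0, 0],
    [0, 1.8, 0, 0, 0, 0, 0]
  ]
}}

```text
clock: 15.85
position: [0.5705, 0.2625, 0.0507]
tool_rot: [-3.141, -0.0, 1.642]
force: [-3.4, -0.1, 10.3]
grip_width: -0.0001
finger_force: 5.0
```

{"api": "servo_tool", "payload": {
  "plan": [
    [0, -0.1, 0, 0, 0, 0, 0],
    [0, -0.2, 0, 0, 0, 0, 0],
    [0, -0.3, 0, 0, 0, 0, 0],
    [0, -0.4, 0, 0, 0, 0, 0]
  ]
}}

```text
clock: 16.25
position: [0.571, 0.2598, 0.0509]
tool_rot: [3.141, -0.002, 1.643]
force: [-0.5, 6.1, 8.7]
grip_width: -0.0002
finger_force: 4.3
```

{"api": "servo_tool", "payload": {
  "plan": [
    [0, -0.1, 0, 0, 0, 0, 0],
    [0, -0.2, 0, 0, 0, 0, 0],
    [0, -0.3, 0, 0, 0, 0, 0],
    [0, -0.4, 0, 0, 0, 0, 0]
  ]
}}

```text
clock: 16.65
position: [0.5716, 0.2556, 0.0509]
tool_rot: [3.14, -0.001, 1.643]
force: [-0.6, 4.4, 7.8]
grip_width: -0.0
finger_force: 3.9
```

```bash
python3 cmp.py s8
```

```text
16.65 [0.57160009 0.25558234 0.05093659] [-0.57504507  4.40593756  7.84324553]
sock top (0.99, -3.25, 0.75) sock base (0.78, -2.0, 0.5) jaw (0.81, -5.25, 1.25)
```

Rim force has risen and the jaw has stopped, so the finger now slips. I'll do a last gentle draw at about 11 N to make it snug.

{"api": "servo_tool", "payload": {
  "plan": [
    [0, 0, 0, 0.02, 0, 0, 0],
    [0, 0, 0, 0.02, 0, 0, 0]
  ]
}}

```text
clock: 16.9
position: [0.5716, 0.2554, 0.0509]
tool_rot: [3.14, -0.001, 1.643]
force: [-1.3, 4.5, 11.2]
grip_width: -0.0
finger_force: 5.4
```

{"api": "servo_tool", "payload": {
  "plan": [
    [0, -0.1, 0, 0, 0, 0, 0],
    [0, -0.2, 0, 0, 0, 0, 0],
    [0, -0.3, 0, 0, 0, 0, 0],
    [0, -0.4, 0, 0, 0, 0, 0]
  ]
}}

```text
clock: 17.3
position: [0.572, 0.2519, 0.0509]
tool_rot: [3.14, -0.002, 1.643]
force: [-0.7, 6.1, 9.3]
grip_width: -0.0002
finger_force: 4.8
```

```bash
python3 cmp.py s9; python3 - <<'E'
from fit2 import *
d=ld('s9')
for y in(-.051,-.06): print(y,[proj(d,W(g2,(0,y,z))).round(1) for z in(.092,.012)])
print('jaw top face at -.04:',proj(d,W(g2,(.023,-.04,.0425))),proj(d,W(g2,(.023,-.018,.0425))))
# socket top position by bright ring: silhouette columns of dark body just above jaw/anvil tops
im=cv2.cvtColor(d['frame'],6)
for v in(178,183,188): print(v,im[v,352:400].tolist())
E
```

```text
17.3 [0.57198868 0.25185792 0.0508945 ] [-0.68237481  6.11479211  9.28902859]
sock top (0.99, -3.25, 0.75) sock base (0.77, -2.0, 0.5) jaw (0.8, -5.5, 1.25)
-0.051 [array([377. , 171.9]), array([374., 205.])]
-0.06 [array([372.8, 172.7]), array([370. , 205.9])]
jaw top face at -.04: [385.13307907 197.9772378 ] [395.06875165 195.86825132]
178 [189, 190, 192, 192, 193, 193, 193, 196, 198, 205, 157, 89, 78, 84, 84, 83, 81, 87, 95, 109, 113, 112, 114, 114, 110, 108, 106, 89, 80, 79, 71, 119, 183, 192, 187, 185, 185, 184, 184, 184, 186, 187, 187, 189, 190, 191, 191, 189]
183 [199, 199, 197, 195, 196, 197, 198, 198, 201, 209, 168, 99, 75, 84, 81, 76, 73, 71, 70, 74, 76, 76, 79, 76, 75, 72, 70, 72, 75, 76, 88, 173, 191, 179, 180, 183, 181, 182, 182, 181, 181, 182, 181, 182, 182, 182, 182, 183]
188 [193, 190, 189, 190, 189, 189, 189, 189, 191, 200, 144, 84, 83, 85, 87, 88, 88, 89, 89, 88, 87, 89, 89, 88, 89, 88, 89, 87, 83, 69, 154, 202, 205, 201, 203, 203, 204, 195, 191, 192, 196, 196, 183, 184, 196, 218, 212, 205]
```

The socket's silhouette centre is at column 372.6, which matches contact with the anvil (372.8 to 370 predicted). The jaw is stalled on it with about 6 N at the rim. I'll lift straight off.

{"api": "servo_tool", "payload": {
  "plan": [
    [0, 0, 0, -0.3, 0, 0, 0],
    [0, 0, 0, -1, 0, 0, 0],
    [0, 0, 0, -4, 0, 0, 0],
    [0, 0, 0, -8, 0, 0, 0],
    [0, 0, 0, -12, 0, 0, 0],
    [0, 0, 0, -14, 0, 0, 0],
    [0, 0, 0, -14, 0, 0, 0],
    [0, 0, 0, -14, 0, 0, 0]
  ]
}}

```text
clock: 18.15
position: [0.5712, 0.2506, 0.1904]
tool_rot: [3.142, -0.0, 1.642]
force: [-1.1, -0.4, -0.5]
grip_width: 0.0
finger_force: 0.0
```

```bash
python3 cmp.py s10; python3 - <<'E'
from h import *
im=cv2.cvtColor(ld('s10')['frame'],6)
for v in(178,188): print(v,im[v,358:388].tolist())
print(np.abs(ld('s10')['frame'][200:300,125:285].astype(int)-ld('s5')['frame'][200:300,125:285]).max())
print(bot.job_done())
E
```

```text
18.15 [0.57124483 0.25057191 0.19035373] [-1.05927283 -0.36914167 -0.53443632]
sock top (0.98, -3.25, 0.75) sock base (0.78, -2.0, 0.5) jaw (0.81, -5.25, 1.25)
178 [189, 193, 188, 188, 141, 85, 77, 81, 82, 81, 80, 83, 94, 107, 109, 110, 111, 111, 107, 104, 103, 88, 78, 79, 73, 106, 176, 188, 183, 181]
188 [185, 183, 190, 214, 154, 79, 79, 82, 84, 85, 87, 86, 86, 86, 84, 86, 86, 86, 87, 86, 85, 84, 81, 69, 151, 197, 199, 196, 198, 199]
9
the job is handed in; nothing more can be done
None
```

The deep socket stands upright on the gauge bed with the jaw rolled closed on it against the anvil. The other sockets did not move, and I handed the job in at about 18 s; wheel presses mostly stayed within 7–12 N (peak reading 13.6 N), and the jaw's final grip was judged from the rim force and the stalled jaw, since it could not be measured directly.

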